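# Slide the candle sled under the low warming stand

### The arm

A 7-joint arm with a two-finger parallel gripper is mounted at the origin on the work surface. World frame = base frame: x ahead of the robot, y to its left, z up, the work surface at z = 0. Lengths are in m, angles in rad, forces in N, time in s.
With the tool pointing down it reaches from about 0.4 to 0.75 m from the base axis. Payload 19.5 kg.
Tool frame: the origin (TCP) lies on the centre line of the jaws, within the pads' length; the fingertips stand 22 mm ahead of it and the grasp point (between the pads) lies 3 mm ahead of it (arm.tips_ahead is the distance from the TCP to the fingertips, in m); z points along the fingers, y is the line along which they close (so a half turn about z gives the same grasp; the last joint's range is limited). The gripper opens to 85 mm and grips with 20 to 120 N. Pads are 22 mm wide; open, the fingers measure 114 mm over their backs; the gripper's body (76 mm by 85 mm) begins 54 mm behind the grasp point. The pads swing forward as they close: fully open they stand 13 mm farther back than shut.
Start: joints at [1.16, 0.707, -0.028, 1.485, 0.022, 0.951, -0.075], TCP at [0.207, -0.536, 0.228] pointing down, gripper open.
Joint ranges: [-2.71, 2.71], [-0.32, 2.16], [-1.57, 1.52], [0, 2.45], [-1.46, 4.6], [0, 2.02], [-2.83, 2.83]. Speed limits (rad/s): [1.89, 1.89, 2.57, 2.57, 3.01, 3.01, 3.01].

### API

Orientations are given as a unit quaternion [w, x, y, z].
In Python, from plant import arm gives the robot as it stands.
- The arm moves only by the tool jog_arm, never from a script. Its argument "motion" is a list of rows, each a list of 3 entries, a list of its own where there are three numbers: the shift along the world's x, y, z in cm, then the turn, a rotation vector about the world's x, y, z in degrees, then the finger opening in cm, from 0 to 8.54. A call has 1 to 10 rows; each row shifts and turns the commanded pose from where the row before left it; what a row does not reach is not made up. A row lasts 1/8 s, in which the tool goes at most 62.5 mm and 10.7 degrees, less where a joint would pass 70% of its speed; a pose out of reach is approached as far as the arm can. A call is refused whole if a number of a shift passes 6.25 or a number of a turn 10.7, either way. A call with a gripper value outside its range is refused whole. The fingers move at their own pace and stop on an object; "grip_force" is the grip in N (left out, the last holds). Time passes only in rows, so rows that do not move let the fingers close. It gives the time, the measured TCP pose, the force, the opening and the grip force at its end, in the units of the state.
- arm.get_obs(): the state, without advancing time (a new reading comes with each control period).
- arm.grab_frame(name): name is "side" or "top"; returns a dict with "pixels" (400x640x3 uint8, blue, green, red), "z_map" (400x640 float32, m along the optical axis (not along the pixel's ray), 0 where there is no reading), "fx", "fy", "cx", "cy" (pixels), "rvec" (rotation vector, rad) and "tvec" (3), from world to camera coordinates, as OpenCV has them. Camera axes: x right, y down, z forward; pixel columns grow to the right and rows downward; lengths in m; the calibration is good to about 2 mm. A picture is of the moment at which its call begins.
- arm.finish_job(): hands the job in; it is judged then, once.
Trained networks look in the newest picture that a camera, given by its name, has taken for a name from the list of things; names that differ only in an ending like _2 or _b are one class to them, and where a whole thing is asked for, a point or a joint stands for the part that bears it (a point fixed in the world has none). Each returns a list of dicts, best first, with "score" (0 to 1); they miss things now and then, are a little off and sometimes report something else, mostly with a low value. They report only what shows in the picture. A call takes as long as a camera call.
- arm.spot_in(camera, name): "uv" ([column, row] in pixels, amid what is visible of it).
- arm.pinpoint(camera, name): "uv" ([column, row] in pixels: a listed point, or the origin of a listed thing).
The state is a dict: "clock": time; "qpos": joint angles; "joint_velocities": joint speeds; "joint_efforts": joint torques, N m; "tcp_pos": TCP position; "tcp_rot": TCP orientation; "force": force on the tool from outside, world axes, zero at the start; "torque": the same for the moment, N m; "width": finger opening in m; "gripper_force": force on a finger pad.
Only numpy, scipy, OpenCV 4.12 (cv2) and the standard library are available. Lean on these libraries where they do the work, as an engineer would, in place of code of your own. Each camera call takes 0.05 s, during which the arm holds its last target. There are 200 camera calls.

### The job

With the fingertips, push the wooden candle sled along the bench and in under the low warming stand, until its candle is centred beneath the stand's top plate and the sled is square with the stand. It is only to be pushed: do not lift or tip it, and do not shift the stand, the can on it or anything else on the bench. Leave the sled at rest there.

Things in the scene. Friction and masses are not known exactly. Their poses are not given: they have to be found in the camera images.
- sled: Loose light-wood board, 0.22 kg, 130 long (x) x 70 wide (y) x 8 mm, an aluminium tealight fixed at its nose (+x) and an upright tail board across its rear, 10 mm thick, top 30 mm above the bench. Origin: centre of the underside. Starts on the robot's side of the stand, nose to it, up to 20 mm and 0.2 rad off its middle line. Pushed sideways near one end it turns roughly about the other.
- candle (a point): Centre of the top of the sled's tealight (38 mm diameter), 42 mm ahead of the sled's origin, 24 mm above its underside. Axes as the sled's.
- tail (a point): Centre of the flat rear face of the sled's tail board, 65 mm behind the sled's origin and 15 mm above the bench. Axes as the sled's.
- stand: Loose steel stand, 1.2 kg: top plate 80 deep (x) x 130 wide (y) x 5 mm, underside 29 mm above the bench, on four 14 mm square legs centred at x +-32, y +-54 mm. The way through runs along x, 94 mm wide between the legs, open at both ends; +x points away from the robot (turned up to 0.3 rad). Origin: on the bench, below the centre of the plate.
- stand_mid (a point): Centre of the underside of the stand's top plate, 29 mm above the bench (5 mm above the candle): the candle belongs straight below it. Axes as the stand's.
- can: Empty open aluminium can, 62 mm diameter, 80 mm tall, standing loose on the middle of the stand's top plate. Origin: centre of its underside.
- matchbox: Bystander: closed cardboard matchbox, 53 x 36 x 15 mm, lying flat. Origin: centre of its underside.
- spare_candle: Bystander: a loose aluminium-cupped tealight, 38 mm diameter, 16 mm tall. Origin: centre of its underside.
- pencil: Bystander: short yellow pencil lying flat, about 142 mm long (from 69 mm behind to 73 mm ahead of its origin along its x axis), 8 mm thick. Origin: underside, about mid-length.
- pen: Bystander: white pen with a green end and clip lying flat, 120 mm long along its x axis, 11 mm high. Origin: underside, mid-length.
- beaker: Bystander: empty glass beaker, 64 mm diameter, 85 mm tall. Origin: centre of its underside.
- dish: Bystander: white ceramic evaporating dish, 80 mm diameter, 28 mm tall. Origin: centre of its underside.

How it is judged:
At the end, for the whole second after the job is handed in: The candle's centre is within 12 mm (in plan) of the point below the middle of the stand's top plate, the sled is within 0.15 rad of square with the stand, flat on the bench and at rest, and the can stands upright within 10 mm of the middle of the stand (horizontal distance between candle and stand_mid below 0.012 m and angle between the x axis of sled and the x axis of stand, either way round below 0.15 rad and angle between each of sled, stand, can's own z axis and vertical below 0.05 rad and height (world z) of sled below 0.004 m and linear speed of sled below 0.01 m/s and angular speed of sled below 0.05 rad/s and horizontal distance between can and stand below 0.01 m); the robot touches nothing.
It fails at once if the sled is lifted off the bench (height (world z) of sled above 0.008 m).
It fails at once if the sled is tipped (more than 0.12 rad) (angle between sled's own z axis and vertical above 0.12 rad).
It fails at once if the stand is shifted more than 10 mm (distance of stand from where it was at the start of the episode above 0.01 m).
It fails at once if the can is shifted more than 15 mm (distance of can from where it was at the start of the episode above 0.015 m).
It fails at once if another thing on the bench (matchbox, spare tealight, pencil, pen, beaker or dish) is moved more than 30 mm (distance of any of matchbox, spare_candle, pencil, pen, beaker, dish from where it was at the start of the episode above 0.03 m).
It also fails if it takes over 56 s, if anything falls off the work surface, if the arm or the gripper's body presses on something with over 40 N, if the wrist force passes 120 N, or if a joint passes its speed limit or range.

## Working session

There is one attempt and no reset: what is moved stays moved. The work goes in short steps, Python scripts to look and compute and a tool call to move; the robot and the scene stay as the last step left them, time stands still between calls to the robot, and variables do not carry over. Pictures are saved under pics/ and viewed, at most 10 in all, crops included, and the job is handed in when it is done.

Besides the shell and the picture viewer there is one more tool, called as a command line: name --argument value ..., lists and objects as JSON in quotes. jog_arm: Moves the arm, as the interface text tells. Its arguments: {"type":"object","properties":{"motion":{"type":"array","items":{"type":"array"}},"grip_force":{"type":"number"}},"required":["motion"]}

```bash
mkdir -p pics; cat > h.py <<'E'
import numpy as np, cv2
from plant import arm
def ray(f,uv):
    R=cv2.Rodrigues(np.array(f["rvec"],float))[0]; t=np.array(f["tvec"],float).ravel()
    d=R.T@np.array([(uv[0]-f["cx"])/f["fx"],(uv[1]-f["cy"])/f["fy"],1]); return -R.T@t,d
def at_z(f,uv,z):
    o,d=ray(f,uv); return o+d*(z-o[2])/d[2]
def cloud(f):
    v,u=np.mgrid[:400,:640]; z=f["z_map"]
    R=cv2.Rodrigues(np.array(f["rvec"],float))[0]; t=np.array(f["tvec"],float).ravel()
    P=np.stack([(u-f["cx"])/f["fx"]*z,(v-f["cy"])/f["fy"]*z,z],-1)
    P=(P-t)@R; P[z==0]=np.nan; return P
Z=dict(sled=0,candle=.024,tail=.015,stand=0,stand_mid=.029,can=0,matchbox=0,spare_candle=0,pencil=0,pen=0,beaker=0,dish=0)
E
python3 - <<'E'
from h import *
fs={c:arm.grab_frame(c) for c in("top","side")}
for c,f in fs.items():
    cv2.imwrite(f"pics/{c}0.png",f["pixels"]); print(c,ray(f,(320,200)))
    for n,z in Z.items():
        r=arm.pinpoint(c,n)[:2]
        print(c,n,[(np.round(x["uv"],0).tolist(),round(x["score"],2),at_z(f,x["uv"],z)[:2].round(3).tolist()) for x in r])
o=arm.get_obs();print(o["clock"],o["tcp_pos"],o["tcp_rot"],o["width"],arm.tips_ahead)
E
```

```text
top (array([0.49865773, 0.0243167 , 1.26069612]), array([ 0.09508613, -0.01465931, -0.99536959]))
top sled [([249.0, 248.0], 0.8, [0.503, 0.179])]
top candle [([255.0, 230.0], 0.81, [0.543, 0.162])]
top tail [([247.0, 271.0], 0.64, [0.446, 0.182])]
top stand []
top stand_mid []
top can [([256.0, 182.0], 0.73, [0.664, 0.164])]
top matchbox [([194.0, 206.0], 0.69, [0.605, 0.314]), ([155.0, 253.0], 0.41, [0.489, 0.406])]
top spare_candle [([315.0, 182.0], 0.54, [0.665, 0.017]), ([194.0, 205.0], 0.19, [0.607, 0.314])]
top pencil [([319.0, 273.0], 0.62, [0.442, 0.008])]
top pen [([158.0, 250.0], 0.76, [0.496, 0.399]), ([261.0, 182.0], 0.25, [0.665, 0.151])]
top beaker [([190.0, 165.0], 0.88, [0.706, 0.326])]
top dish [([157.0, 251.0], 0.73, [0.495, 0.402]), ([354.0, 204.0], 0.57, [0.609, -0.079])]
side (array([0.33530915, 0.60217861, 0.63806647]), array([ 0.303079  , -0.67098337, -0.67675822]))
side sled [([326.0, 282.0], 0.73, [0.511, 0.182])]
side candle [([308.0, 264.0], 0.72, [0.555, 0.174])]
side tail [([358.0, 290.0], 0.74, [0.446, 0.185])]
side stand [([268.0, 249.0], 0.7, [0.66, 0.156]), ([332.0, 282.0], 0.31, [0.5, 0.178])]
side stand_mid [([263.0, 236.0], 0.89, [0.672, 0.149])]
side can [([265.0, 239.0], 0.55, [0.679, 0.133])]
side matchbox [([250.0, 317.0], 0.77, [0.609, 0.31])]
side spare_candle [([300.0, 209.0], 0.63, [0.653, 0.018]), ([266.0, 249.0], 0.21, [0.664, 0.158])]
side pencil [([383.0, 234.0], 0.78, [0.449, 0.013])]
side pen []
side beaker [([198.0, 308.0], 0.55, [0.706, 0.335]), ([284.0, 390.0], 0.42, [0.49, 0.398])]
side dish [([329.0, 190.0], 0.69, [0.617, -0.075]), ([262.0, 237.0], 0.62, [0.689, 0.132])]
1.3 [ 0.20727251 -0.53632371  0.22787462] [-4.16211936e-05  9.83049555e-01  1.83340040e-01 -1.23181269e-05] 0.08542398548305918 0.022
```

View pics/top0.png

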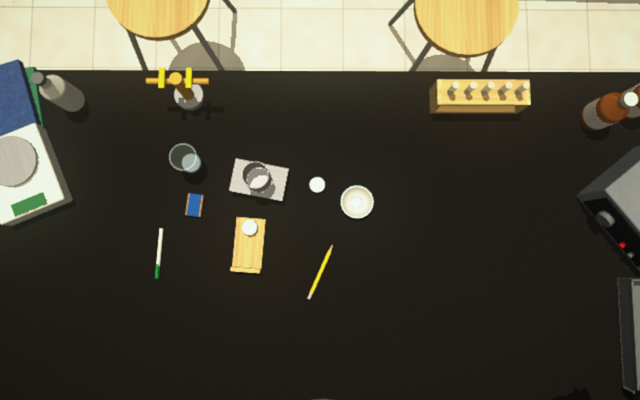

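View pics/side0.png

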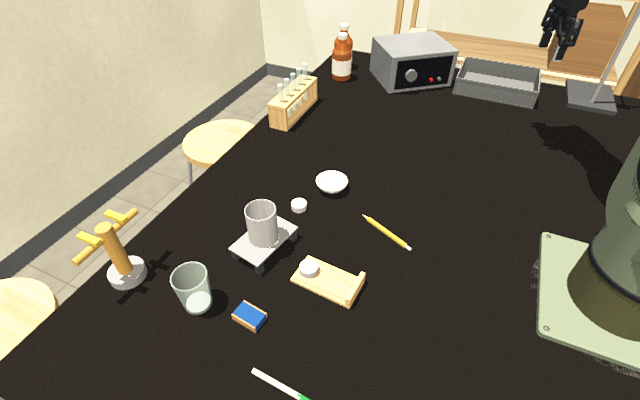

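```bash
cat >> h.py <<'E'
def rect(P):
    P=P.reshape(-1,2).astype(np.float32)
    c,s,a=cv2.minAreaRect(P*1000); b=cv2.boxPoints((c,s,a))
    e=b[1]-b[0],b[2]-b[1]; i=0 if np.linalg.norm(e[0])>np.linalg.norm(e[1]) else 1
    return np.array(c)/1000,np.array(s),e[i]/np.linalg.norm(e[i])
def big(m):
    n,l,s,_=cv2.connectedComponentsWithStats(m.astype(np.uint8)); return l==1+np.argmax(s[1:,4])
def zplane(f,m,z):
    v,u=np.nonzero(m); return np.array([at_z(f,(a,b),z)[:2] for a,b in zip(u,v)])
def measure(f):
    p=f["pixels"].astype(int); h=cv2.cvtColor(f["pixels"],cv2.COLOR_BGR2HSV).astype(int)
    P=cloud(f); box=(P[...,0]>.38)&(P[...,0]<.8)&(P[...,1]>.06)&(P[...,1]<.27)
    wood=big(box&(h[...,1]>60)&(h[...,2]>110)&(h[...,0]<30)&(P[...,2]<.04))
    pl=big(box&(h[...,1]<60)&(h[...,2]>60)&(P[...,2]>.026)&(P[...,2]<.043))
    out={}
    for n,m,z in(("wood",wood,.008),("plate",pl,.034)):
        c,s,d=rect(zplane(f,m,z)); out[n]=(c,s,d,m.sum(),np.nanmedian(P[m][:,2]))
    return out
E
python3 - <<'E'
from h import *
for c in("top","side"):
    f=arm.grab_frame(c)
    for n,v in measure(f).items(): print(c,n,*[np.round(x,4) for x in v],"deg",np.degrees(np.arctan2(v[2][1],v[2][0])).round(1))
E
```

```text
top wood [0.5101 0.1815] [ 74.679  133.3681] [ 0.9966 -0.0826] 1446 0.0088 deg -4.7
top plate [0.6651 0.1553] [129.796   80.0434] [0.1904 0.9817] 1098 0.0346 deg 79.0
side wood [0.4921 0.2054] [149.8844  76.088 ] [0.8493 0.5279] 409 0.0072 deg 31.9
side plate [0.6659 0.1556] [131.2745  82.4429] [0.1907 0.9817] 1166 0.0337 deg 79.0
```

```bash
cat >> h.py <<'E'
S=np.array([.6655,.1554]); YS=np.radians(-11.0)
e=np.array([np.cos(YS),np.sin(YS)]); nn=np.array([-e[1],e[0]])
def sled(c="top",show=None):
    f=arm.grab_frame(c); h=cv2.cvtColor(f["pixels"],cv2.COLOR_BGR2HSV).astype(int); P=cloud(f)
    box=(P[...,0]>.4)&(P[...,0]<.62)&(P[...,1]>.1)&(P[...,1]<.26)
    w=box&(h[...,1]>60)&(h[...,2]>60)&(h[...,0]<35)
    tail=w&(P[...,2]>.024)&(P[...,2]<.036); bd=w&(P[...,2]<.013)
    out={}
    for n,m,z in(("board",bd,.008),("tail",tail,.030)):
        try: q=zplane(f,big(m),z); out[n]=rect(q)
        except Exception: pass
    if show: cv2.imwrite(show,cv2.resize(f["pixels"][150:350,180:400],None,fx=3,fy=3,interpolation=0)[:600,:660])
    for n,(cc,s,d) in out.items():
        print(c,n,cc.round(4),s.round(1),"deg",np.degrees(np.arctan2(d[1],d[0])).round(2),"stand frame",((cc-S)@np.c_[e,nn]).round(4))
    for n,z in(("candle",.024),("tail",.015)):
        for r in arm.pinpoint(c,n)[:1]:
            q=at_z(f,r["uv"],z)[:2]; print(c,"pin",n,round(r["score"],2),q.round(4),"stand frame",((q-S)@np.c_[e,nn]).round(4))
E
python3 -c "
from h import *
sled('top');sled('side')"
```

```text
top board [0.5124 0.1801] [ 76.3 131.1] deg -5.31 stand frame [-0.155 -0.005]
top tail [0.4498 0.1856] [69.5 10.3] deg 85.49 stand frame [-0.2175 -0.0115]
top pin candle 0.92 [0.5506 0.1669] stand frame [-0.115  -0.0107]
top pin tail 0.62 [0.4464 0.1839] stand frame [-0.2205 -0.0139]
side board [0.5096 0.175 ] [ 92.  133.3] deg -4.53 stand frame [-0.1568 -0.0105]
side tail [0.4471 0.1897] [68.4  8.1] deg 79.13 stand frame [-0.221 -0.008]
side pin candle 0.84 [0.5507 0.1701] stand frame [-0.1155 -0.0075]
side pin tail 0.84 [0.4513 0.1883] stand frame [-0.2165 -0.0086]
```

jog_arm --motion '[[[3,6,0],[0,0,-6],3.5],[[4,6,0],[0,0,-6],3.5],[[4,6,0],[0,0,-6],3.5],[[4,6,0],[0,0,-6],3.5],[[4,6,0],[0,0,-2.6],3.5],[[3,6,0],[0,0,0],3.5],[[2,6,0],[0,0,0],3.5],[[0,6,0],[0,0,0],3.5],[[0,6,0],[0,0,0],3.5]]'

```text
clock: 2.82
tcp_pos: [0.4215, -0.0353, 0.2279]
tcp_rot: [-0.0, 0.999, -0.048, 0.0]
force: [2.0, 0.2, 0.8]
width: 0.0349
gripper_force: 0.0
```

```bash
cat >> h.py <<'E'
def tl(c="top"):
    f=arm.grab_frame(c); h=cv2.cvtColor(f["pixels"],cv2.COLOR_BGR2HSV).astype(int); P=cloud(f)
    m=(P[...,0]>.48)&(P[...,0]<.7)&(P[...,1]>.1)&(P[...,1]<.24)&(P[...,2]>.017)&(P[...,2]<.028)&(h[...,1]<90)
    m=big(m); q=zplane(f,m,.024); cc,r=cv2.minEnclosingCircle((q*1000).astype(np.float32)); cc=np.array(cc)/1000
    print(c,"tealight",m.sum(),cc.round(4),round(r,1),"mean",q.mean(0).round(4),"stand frame",((cc-S)@np.c_[e,nn]).round(4))
E
python3 -c "
from h import *
tl();tl('side');sled('top','pics/s1.png')"
```

```text
top tealight 173 [0.5506 0.1779] 19.1 mean [0.5513 0.1774] stand frame [-1.171e-01  1.000e-04]
side tealight 265 [0.5522 0.179 ] 21.1 mean [0.5522 0.1792] stand frame [-0.1157  0.0016]
top board [0.5124 0.18  ] [ 76.3 131. ] deg -5.44 stand frame [-0.155  -0.0051]
top tail [0.4497 0.1855] [69.7 10.1] deg 85.49 stand frame [-0.2176 -0.0116]
top pin candle 0.58 [0.5474 0.1678] stand frame [-0.1183 -0.0104]
top pin tail 0.7 [0.4471 0.1879] stand frame [-0.2206 -0.0097]
```

View pics/s1.png

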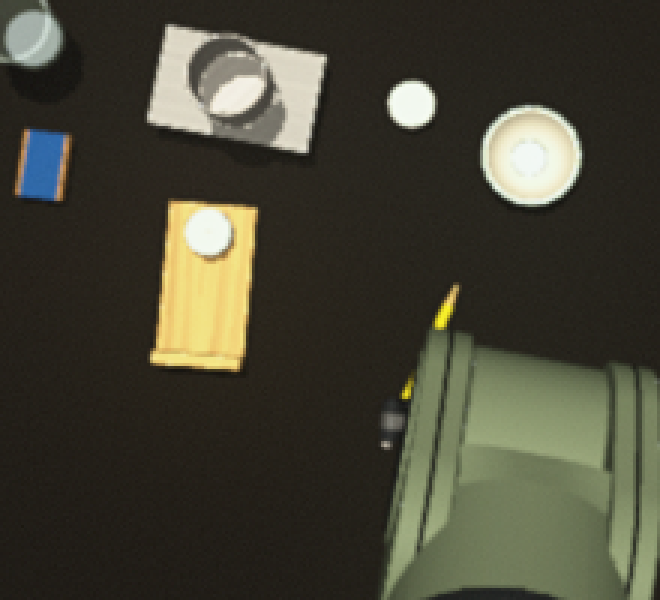

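jog_arm --motion '[[[-1,6,0],[0,0,1],3.5],[[-1,6,0],[0,0,0],3.5],[[-0.2,6,0],[0,0,0],3.5],[[0,4.4,0],[0,0,0],3.5],[[0,0,-5],[0,0,0],3.5],[[0,0,-5],[0,0,0],3.5],[[0,0,-4],[0,0,0],3.5],[[0,0,-3],[0,0,0],3.5],[[0,0,-2],[0,0,0],3.5],[[0,0,0],[0,0,0],3.5]]'

```text
clock: 4.32
tcp_pos: [0.3999, 0.1853, 0.0371]
tcp_rot: [0.0, 0.999, -0.04, -0.001]
force: [-0.0, -0.4, 0.4]
width: 0.0354
gripper_force: 0.0
```

```bash
python3 - <<'E'
from h import *
o=arm.get_obs();print(o["clock"],o["tcp_pos"],o["force"])
f=arm.grab_frame("side");P=cloud(f);cv2.imwrite("pics/side1.png",cv2.resize(f["pixels"][180:340,250:470],None,fx=3,fy=3))
m=(P[...,0]>.34)&(P[...,0]<.432)&(P[...,1]>.12)&(P[...,1]<.25)&(P[...,2]>.006)&(P[...,2]<.07)
print(m.sum(),np.nanpercentile(P[m],[0,2,50,98,100],axis=0).round(4))
E
```

```text
4.325 [0.39986657 0.1852986  0.03705727] [-0.00900697 -0.42501446  0.43075595]
82 [[0.3875 0.1625 0.0402]
 [0.3877 0.1636 0.043 ]
 [0.3953 0.2102 0.055 ]
 [0.4124 0.2175 0.0679]
 [0.4127 0.2177 0.0697]]
```

View pics/side1.png

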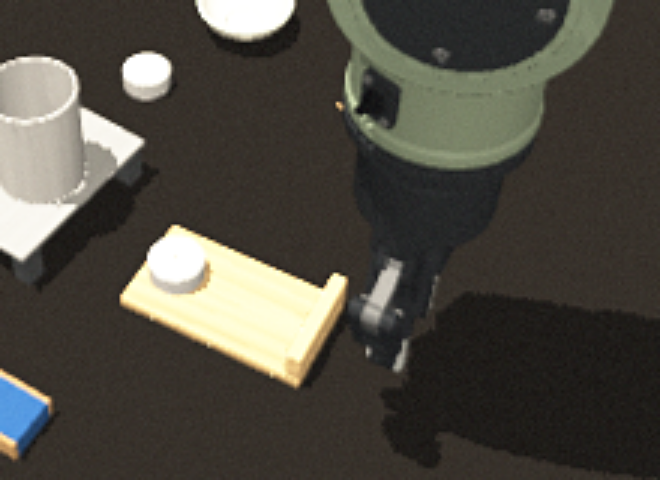

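jog_arm --motion '[[[0,0.4,0],[0,0,0],3.5],[[0,0,-0.9],[0,0,0],3.5],[[1.2,-0.1,0],[0,0,0],3.5],[[1,-0.1,0],[0,0,0],3.5],[[0.6,-0.05,0],[0,0,0],3.5],[[0.4,0,0],[0,0,0],3.5],[[0.4,-0.02,0],[0,0,-0.3],3.5],[[0.5,-0.02,0],[0,0,-0.4],3.5],[[0.5,-0.02,0],[0,0,-0.4],3.5],[[0,0,0],[0,0,0],3.5]]'

```text
clock: 5.62
tcp_pos: [0.4459, 0.1877, 0.0289]
tcp_rot: [-0.0, 0.999, -0.049, 0.0]
force: [-0.3, 0.1, 0.2]
width: 0.0345
gripper_force: 0.0
```

```bash
python3 -c "
from h import *
tl();tl('side');sled('side')
o=arm.get_obs();print(o['tcp_pos'],((o['tcp_pos'][:2]-S)@np.c_[e,nn]).round(4),o['force'],o['tcp_rot'])"
```

```text
top tealight 176 [0.5512 0.1774] 18.9 mean [0.5512 0.1779] stand frame [-0.1165 -0.0002]
side tealight 269 [0.5509 0.1788] 21.5 mean [0.5521 0.1794] stand frame [-0.117   0.0011]
side board [0.5131 0.2064] [ 38.9 136. ] deg -9.82 stand frame [-0.1593  0.0209]
side tail [0.4514 0.2169] [11.3  7. ] deg 79.39 stand frame [-0.2219  0.0195]
side pin candle 0.72 [0.4406 0.1858] stand frame [-0.2265 -0.0131]
side pin tail 0.92 [0.4447 0.185 ] stand frame [-0.2224 -0.0131]
[0.44545443 0.18770407 0.02887115] [-0.2222 -0.0103] [ 0.09302512 -0.13281824  0.6774068 ] [-2.52641098e-05  9.98823351e-01 -4.84964358e-02 -9.03509582e-05]
```

```bash
python3 -c "
from h import *
f=arm.grab_frame('side');cv2.imwrite('pics/side2.png',cv2.resize(f['pixels'][220:340,270:430],None,fx=5,fy=5,interpolation=cv2.INTER_CUBIC))
P=cloud(f)
for v in range(262,312,3): print(v,[tuple((P[v,u]*1000).round().astype(int)) for u in (358,364,370)] )
"
```

```text
262 [(np.int64(440), np.int64(225), np.int64(149)), (np.int64(434), np.int64(208), np.int64(133)), (np.int64(432), np.int64(173), np.int64(93))]
265 [(np.int64(439), np.int64(226), np.int64(143)), (np.int64(433), np.int64(210), np.int64(128)), (np.int64(432), np.int64(170), np.int64(82))]
268 [(np.int64(439), np.int64(224), np.int64(134)), (np.int64(432), np.int64(212), np.int64(122)), (np.int64(444), np.int64(114), np.int64(0))]
271 [(np.int64(443), np.int64(207), np.int64(102)), (np.int64(431), np.int64(212), np.int64(116)), (np.int64(441), np.int64(122), np.int64(1))]
274 [(np.int64(441), np.int64(213), np.int64(103)), (np.int64(431), np.int64(212), np.int64(107)), (np.int64(439), np.int64(130), np.int64(2))]
277 [(np.int64(440), np.int64(214), np.int64(97)), (np.int64(440), np.int64(172), np.int64(43)), (np.int64(437), np.int64(134), np.int64(-2))]
280 [(np.int64(439), np.int64(217), np.int64(92)), (np.int64(439), np.int64(173), np.int64(36)), (np.int64(435), np.int64(141), np.int64(-2))]
283 [(np.int64(437), np.int64(219), np.int64(87)), (np.int64(443), np.int64(154), np.int64(0
[... 620 characters left out ...]
 [(np.int64(442), np.int64(191), np.int64(0)), (np.int64(431), np.int64(185), np.int64(-1)), (np.int64(421), np.int64(182), np.int64(1))]
301 [(np.int64(439), np.int64(197), np.int64(0)), (np.int64(429), np.int64(192), np.int64(0)), (np.int64(419), np.int64(187), np.int64(-1))]
304 [(np.int64(437), np.int64(204), np.int64(1)), (np.int64(427), np.int64(199), np.int64(1)), (np.int64(417), np.int64(194), np.int64(0))]
307 [(np.int64(435), np.int64(209), np.int64(0)), (np.int64(425), np.int64(205), np.int64(0)), (np.int64(415), np.int64(200), np.int64(0))]
310 [(np.int64(433), np.int64(215), np.int64(0)), (np.int64(423), np.int64(210), np.int64(-1)), (np.int64(413), np.int64(205), np.int64(-1))]
```

View pics/side2.png

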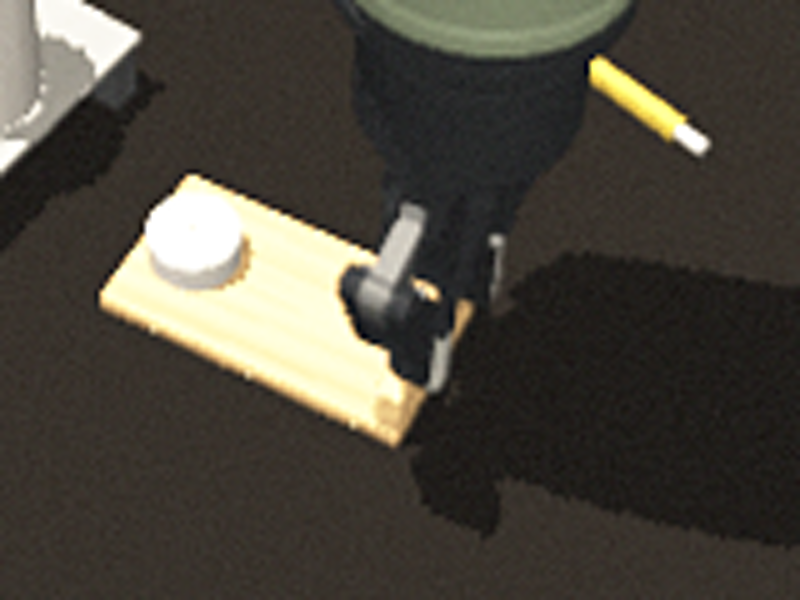

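```bash
python3 -c "
from h import *
for c in('side','top'):
  f=arm.grab_frame(c);P=cloud(f)
  h=cv2.cvtColor(f['pixels'],cv2.COLOR_BGR2HSV).astype(int)
  m=(P[...,0]>.415)&(P[...,0]<.48)&(P[...,1]>.14)&(P[...,1]<.235)&(P[...,2]>.004)&(P[...,2]<.045)
  for v,u in list(zip(*np.nonzero(m)))[::(1 if c=='top' else 2)][:170]: print(c[0],u,v,*(P[v,u]*1000).round().astype(int),h[v,u][1:],end=' | ')
print(arm.get_obs()['width'])
"
```

```text
s 353 276 467 153 8 [110 251] | s 355 277 462 153 8 [ 96 255] | s 365 277 438 170 43 [ 9 30] | s 356 278 456 169 27 [ 53 255] | s 364 278 440 171 40 [ 8 34] | s 366 278 436 173 44 [16 31] | s 368 278 433 168 40 [ 23 100] | s 363 279 441 171 36 [22 35] | s 365 279 438 171 38 [22 35] | s 367 279 434 173 42 [ 8 33] | s 363 280 445 157 13 [113 135] | s 365 280 437 171 34 [26 40] | s 367 280 434 171 36 [15 34] | s 362 281 445 162 16 [118 181] | s 361 282 445 168 19 [120 161] | s 363 282 445 155 4 [118 195] | s 362 283 445 159 6 [120 204] | s 362 284 445 161 5 [123 172] | s 360 286 446 171 11 [ 82 115] | s 360 287 446 170 6 [ 90 151] | s 341 288 478 188 7 [ 49 255] | s 340 289 479 191 8 [ 33 255] | s 342 289 475 190 8 [ 36 255] | s 344 289 472 188 8 [ 50 255] | s 339 290 479 195 9 [ 48 255] | s 341 290 477 191 6 [ 38 255] | s 343 290 473 191 8 [ 32 255] | s 345 290 469 189 7 [ 43 255] | s 347 290 458 211 43 [103 215] | s 341 291 475 194 7 [ 47 255] | s 343 291 472 192 6 [ 40 255] | s 345 291 468 191 7 [ 32 255] | s 347 291 458 211 40 [ 98 242] | s 339 292 478 198 7 [ 43 255] | s 341 292 47
[... 7448 characters left out ...]
1] | t 255 268 454 163 11 [135 219] | t 256 268 454 160 11 [131 233] | t 257 268 453 158 7 [130 237] | t 258 268 453 156 7 [134 234] | t 259 268 453 153 9 [135 229] | t 260 268 453 151 10 [138 203] | t 264 268 453 142 5 [79 42] | t 253 269 452 165 38 [88 84] | t 254 269 452 163 31 [120 134] | t 255 269 452 160 35 [133 207] | t 256 269 452 158 31 [129 236] | t 257 269 452 156 28 [132 216] | t 258 269 452 154 31 [140 164] | t 259 269 452 152 27 [141 127] | t 260 269 451 151 13 [131  97] | t 255 270 450 160 32 [135 176] | t 256 270 449 159 26 [129 238] | t 256 271 447 158 36 [136 173] | t 256 281 422 161 4 [88 26] | t 256 283 417 161 5 [82 25] | t 260 284 415 151 6 [69 26] | 0.03503627906570051
```

jog_arm --motion '[[[-1.2,0.1,0],[0,0,0.6],3.5],[[-1,0.1,0],[0,0,0.5],3.5],[[0,0,0],[0,0,0],3.5],[[0,0,-0.5],[0,0,0],3.5],[[0,0,-0.5],[0,0,0],3.5],[[0,0,0],[0,0,0],3.5]]'

```text
clock: 6.78
tcp_pos: [0.4236, 0.1895, 0.0184]
tcp_rot: [0.0, 0.999, -0.039, -0.0]
force: [-0.4, -0.2, 0.8]
width: 0.0348
gripper_force: 0.0
```

```bash
cat >> h.py <<'E'
def tips():
  f=arm.grab_frame('side');P=cloud(f); h=cv2.cvtColor(f['pixels'],cv2.COLOR_BGR2HSV).astype(int)
  x,y=arm.get_obs()["tcp_pos"][:2]
  m=(abs(P[...,0]-x)<.014)&(abs(P[...,1]-y)<.04)&(P[...,2]>.004)&(P[...,2]<.06)&(h[...,1]<75)
  for a in(0,1):
    q=P[m&((P[...,1]>y)==a)]*1000
    print("finger",a,len(q),q[np.argsort(q[:,2])[:5]].round().astype(int).tolist() if len(q) else "")
E
python3 -c "
from h import *
tips();o=arm.get_obs();print(o['tcp_pos'],o['force'])"
```

```text
finger 0 33 [[418, 172, 22], [416, 173, 24], [414, 174, 26], [412, 173, 27], [415, 173, 28]]
finger 1 57 [[420, 214, 23], [436, 212, 23], [417, 215, 27], [415, 212, 27], [436, 213, 28]]
[0.42360743 0.18959051 0.01861249] [-1.15019435 -0.39254067 -0.29552229]
```

jog_arm --motion '[[[0,0,-0.5],[0,0,0],3.5],[[0,-0.1,-0.5],[0,0,0],3.5],[[0.8,-0.06,0],[0,0,0],3.5],[[0.5,-0.04,0],[0,0,0],3.5],[[0.5,-0.02,0],[0,0,-0.3],3.5],[[0.5,-0.02,0],[0,0,-0.4],3.5],[[0.5,-0.02,0],[0,0,-0.4],3.5],[[0,0,0],[0,0,0],3.5]]'

```text
clock: 7.82
tcp_pos: [0.4521, 0.1871, 0.0089]
tcp_rot: [-0.0, 0.999, -0.049, 0.0]
force: [-0.3, 0.1, 0.3]
width: 0.0353
gripper_force: 0.0
```

```bash
python3 -c "
from h import *
tl();tl('side');tips()
o=arm.get_obs();print(o['tcp_pos'],((o['tcp_pos'][:2]-S)@np.c_[e,nn]).round(4),o['force'],o['tcp_rot'])"
```

```text
top tealight 166 [0.5677 0.1748] 18.9 mean [0.5678 0.1743] stand frame [-0.0997  0.0004]
side tealight 259 [0.5685 0.1766] 20.9 mean [0.5686 0.1768] stand frame [-0.0992  0.0024]
finger 0 63 [[444, 170, 13], [448, 169, 13], [440, 170, 15], [442, 171, 16], [463, 176, 16]]
finger 1 69 [[447, 212, 17], [443, 207, 18], [445, 213, 18], [447, 212, 19], [455, 217, 21]]
[0.45158536 0.1870972  0.00888156] [-0.216  -0.0097] [-0.9388766   0.01657063 -0.14818276] [-4.89157292e-05  9.98819634e-01 -4.85729674e-02  5.07551454e-05]
```

jog_arm --motion '[[[0.7,-0.04,0],[0,0,-0.6],3.5],[[0.7,-0.04,0],[0,0,-0.6],3.5],[[0.7,-0.04,0],[0,0,-0.6],3.5],[[0.7,-0.04,0],[0,0,-0.6],3.5],[[0.7,-0.04,0],[0,0,-0.6],3.5],[[0.7,-0.04,0],[0,0,-0.6],3.5],[[0.4,-0.02,0],[0,0,-0.4],3.5],[[0,0,0],[0,0,0],3.5]]'

```text
clock: 8.98
tcp_pos: [0.4979, 0.1844, 0.0088]
tcp_rot: [-0.0, 0.997, -0.084, 0.0]
force: [-0.1, -0.6, 0.2]
width: 0.0348
gripper_force: 0.0
```

```bash
python3 -c "
from h import *
tl();tl('side');sled('top','pics/s3.png')
o=arm.get_obs();print(o['tcp_pos'],((o['tcp_pos'][:2]-S)@np.c_[e,nn]).round(4),o['force'],o['tcp_rot'])"
```

```text
top tealight 165 [0.6118 0.1641] 18.8 mean [0.611  0.1638] stand frame [-0.0544 -0.0017]
side tealight 238 [0.6133 0.1661] 21.5 mean [0.6129 0.1659] stand frame [-0.0533  0.0005]
top board [0.5672 0.1711] [ 75.4 116.3] deg -9.88 stand frame [-0.0994 -0.0034]
top tail [0.5062 0.1529] [11.9  9.5] deg 89.9 stand frame [-0.1559 -0.0328]
top pin candle 0.96 [0.6079 0.1515] stand frame [-0.0558 -0.0148]
top pin tail 0.8 [0.5071 0.1829] stand frame [-0.1607 -0.0033]
[0.49755757 0.18452679 0.00890989] [-0.1704 -0.0035] [-0.17610388  0.05778539  0.10640975] [-5.85087746e-05  9.96521042e-01 -8.33415212e-02  3.13034436e-05]
```

View pics/s3.png

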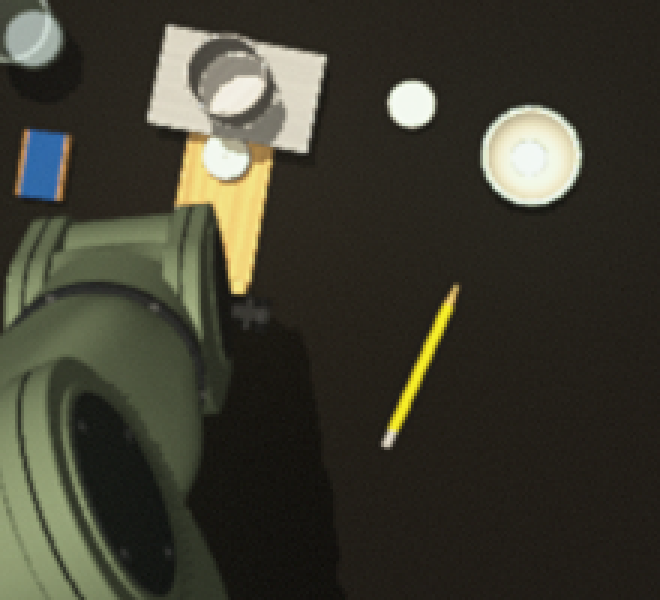

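jog_arm --motion '[[[0.7,-0.08,0],[0,0,-0.4],3.5],[[0.7,-0.08,0],[0,0,-0.4],3.5],[[0.7,-0.08,0],[0,0,-0.4],3.5],[[0.7,-0.08,0],[0,0,-0.2],3.5],[[0.7,-0.1,0],[0,0,0],3.5],[[0.5,-0.08,0],[0,0,0],3.5],[[0.4,-0.08,0],[0,0,0],3.5],[[0,0,0],[0,0,0],3.5]]'

```text
clock: 10.22
tcp_pos: [0.5419, 0.1786, 0.0089]
tcp_rot: [-0.0, 0.995, -0.096, 0.0]
force: [-0.4, -0.2, -1.3]
width: 0.0349
gripper_force: 0.0
```

```bash
python3 -c "
from h import *
sled('top','pics/s4.png');sled('side')
for c in('top','side'): print(measure(arm.grab_frame(c))['plate'][:3])
o=arm.get_obs();print(o['tcp_pos'],((o['tcp_pos'][:2]-S)@np.c_[e,nn]).round(4),o['force'],o['tcp_rot'])"
```

```text
top board [0.5842 0.144 ] [36.6 68.4] deg -0.03 stand frame [-0.0776 -0.0267]
top tail [0.5503 0.1449] [9.6 7.2] deg 89.93 stand frame [-0.1111 -0.0322]
top pin tail 0.82 [0.5543 0.1788] stand frame [-0.1136  0.0017]
side board [0.5856 0.2046] [15.8 62.9] deg -5.82 stand frame [-0.0878  0.0331]
side tail [0.561  0.2094] [4.4 6.8] deg -24.94 stand frame [-0.1129  0.0331]
side pin candle 0.94 [0.6662 0.1479] stand frame [ 0.0021 -0.0072]
side pin tail 0.97 [0.5532 0.178 ] stand frame [-0.1145  0.0007]
(array([0.66512335, 0.15526202]), array([129.79603577,  80.04341125]), array([0.19040258, 0.98170614], dtype=float32))
(array([0.66519202, 0.15575235]), array([131.27719116,  83.9765625 ]), array([0.19056411, 0.9816748 ], dtype=float32))
[0.5416093  0.17872859 0.0088921 ] [-0.1261 -0.0007] [-0.49806945  0.20784714  1.58723751] [-6.37459109e-05  9.95424021e-01 -9.55563350e-02  3.94947606e-05]
```

View pics/s4.png

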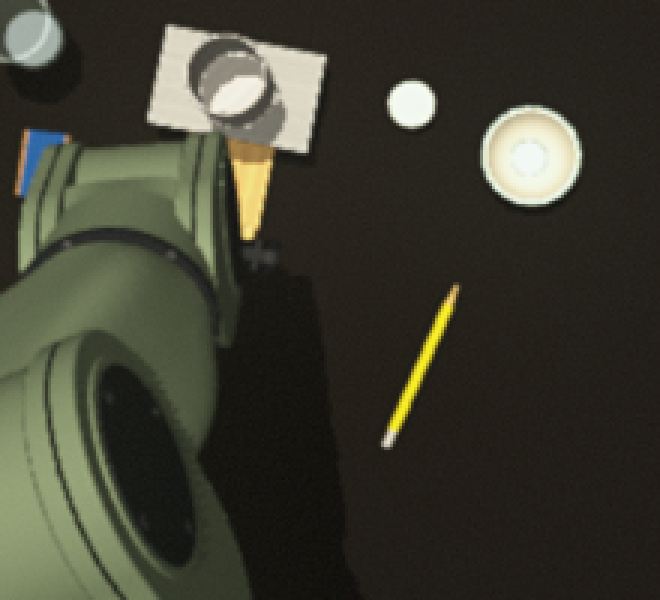

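jog_arm --motion '[[[0.4,-0.06,0],[0,0,0],3.5],[[0.3,-0.05,0],[0,0,0],3.5],[[0.2,-0.04,0],[0,0,0],3.5],[[0,0,0],[0,0,0],3.5],[[-1,0.2,0],[0,0,0],3.5],[[-3,0.6,0],[0,0,0],3.5],[[-4,0.8,1],[0,0,0],3.5],[[-3,0,5],[0,0,0],3.5],[[0,-4,5],[0,0,0],3.5],[[0,-6,3],[0,0,0],3.5]]'

```text
clock: 11.88
tcp_pos: [0.4402, 0.0983, 0.1476]
tcp_rot: [-0.001, 0.996, -0.094, 0.001]
force: [0.8, -0.5, -0.5]
width: 0.0354
gripper_force: 0.0
```

jog_arm --motion '[[[0,-6,0],[0,0,0],3.5],[[0,-6,0],[0,0,0],3.5],[[0,-6,0],[0,0,0],3.5],[[0,-6,0],[0,0,0],3.5],[[0,0,0],[0,0,0],3.5]]'

```text
clock: 12.5
tcp_pos: [0.4394, -0.1458, 0.1457]
tcp_rot: [0.001, 0.995, -0.099, 0.0]
force: [-0.8, 1.2, -0.3]
width: 0.0349
gripper_force: 0.0
```

```bash
cat > m.py <<'E'
from h import *
sled('top','pics/s5.png');sled('side')
for c in('top','side'): print(measure(arm.grab_frame(c))['plate'][:3])
E
python3 m.py
```

```text
top board [0.5952 0.1666] [76.2 65.1] deg 75.82 stand frame [-0.0712 -0.0024]
top tail [0.5643 0.1735] [69.5 10. ] deg 79.05 stand frame [-0.1028 -0.0015]
top pin candle 0.36 [0.6597 0.1561] stand frame [-0.0059 -0.0004]
top pin tail 0.86 [0.5635 0.1654] stand frame [-0.102  -0.0097]
side board [0.5715 0.1736] [96.9 54.3] deg 56.95 stand frame [-0.0957 -0.0001]
side tail [0.5631 0.1752] [72.   9.2] deg 76.8 stand frame [-1.043e-01 -1.000e-04]
side pin candle 0.82 [0.674  0.1521] stand frame [ 0.009  -0.0016]
side pin tail 0.96 [0.56   0.1745] stand frame [-0.1072 -0.0014]
(array([0.66512335, 0.15526202]), array([129.79603577,  80.04341125]), array([0.19040258, 0.98170614], dtype=float32))
(array([0.66594714, 0.15560577]), array([131.27719116,  82.4380722 ]), array([0.19056416, 0.9816748 ], dtype=float32))
```

View pics/s5.png

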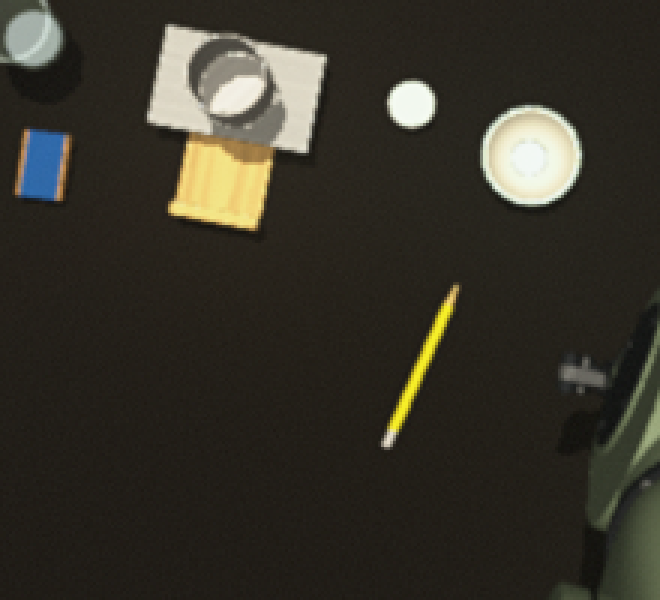

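The picture shows the sled square under the plate, with its tail at crop (214,216), and the stand, can and bystanders where they started. The tail's measured position puts the candle about 2 mm from the middle of the plate, so I'm handing in.

```bash
python3 -c "
from plant import arm
print(arm.finish_job())"
```

```text
the job is handed in; nothing more can be done
None
```

The sled is under the stand and the job is handed in, with no verdict returned: the last camera measurement put the candle about 2 mm from centre and the sled square to within about 0.01 rad, and nothing else on the bench showed any movement.

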